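Feel for the hidden brace and stand the weight on it

TASK

The springy slatted cover of the blue case hides one fixed cross brace somewhere under it. With the empty gripper, press down on the slats here and there along the cover until you feel where it stays firm, then stand the steel check weight upright on the cover right over the brace, midway between the case's long sides, and let go. The weight must never be put or pushed down where the cover gives way, and the jar and the two small bottles nearby must be left alone.

Things in the scene. Friction and masses are not known exactly. Their poses are not given: they have to be found in the camera images.
- case: Blue low case fixed to the table, 116 mm (its x) by 316 mm (its y) by 60 mm high. Origin: centre of its underside, z up. Its top is a cover of 20 grey plastic slats, each 100 mm long along case x and 15 mm wide along case y, side by side over case y -150 to +150 mm, level with the 8 mm wide blue rim round them.
- cover (a point): Centre of the cover's top face, 60 mm above the case's origin; axes as the case's. Each slat sinks straight down by itself on a weak spring (0.3 N to start, 0.06 N more per mm; so 2 to 3 N at 7 mm under fingertips on three slats), meets a hard stop at 12 mm, and rises again when released.
- cover_end (a point): Middle of the cover's +y end, at its top face. A rigid brace, 20 mm wide along case y and as long as the slats, lies unseen under and parallel to them, its middle 40 to 260 mm from this end. The slats (two or three) that lie even partly over it sink only 3 mm, then stand hard. There is only one brace.
- weight: Steel check weight of about 450 g standing on the table: round foot 40 mm across and 33 mm high, slim neck, then a round grip knob 25 mm across from 44 to 71 mm above the underside; 72 mm high in all. Origin: centre of its underside, z up. Standing off the brace it sinks the slats to their 12 mm stop; over the brace it sinks 3 mm.
- white_jar: Small white jar with screw lid, 34 mm across, 45 mm high, standing behind the case; bystander. Origin: centre of its underside.
- dropper_bottle: White dropper bottle with pointed cap, 25 mm across, 66 mm high, standing behind the case; bystander. Origin: centre of its underside.
- reagent_bottle: Square black bottle, 35 by 31 mm, 60 mm high, standing on the table beyond the weight; bystander. Origin: centre of its underside.
Mind the look-alikes: they are no part of the job. What is shaped like the weight but brown or red is not meant.

How it is judged:
By the outcome, as a careful person would: the job done as asked, in the order asked, and still so for the second after the job is handed in, with the robot touching nothing.
It also fails if it takes over 72 s, if anything falls off the work surface, if the arm or the gripper's body presses on something with over 40 N, if the wrist force passes 120 N, or if a joint passes its speed limit or range.

ROBOT

A 6-joint arm with a two-finger parallel gripper is mounted at the origin on a cart in front of the work surface, level with it; the furniture and walls round the work are solid. World frame = base frame: x ahead of the robot, y to its left, z up, the work surface at z = 0. Lengths are in m, angles in rad, forces in N, time in s.
With the tool pointing down it reaches from about 0.375 to 0.9 m from the base axis. Payload 3.1 kg.
Tool frame: the origin (TCP) lies midway between the tips of the shut fingers; the grasp point (between the pads) lies 19 mm behind it (manip.grasp_offset is the distance from the TCP to the grasp point, in m); z points along the fingers, y is the line along which they close (so a half turn about z gives the same grasp; the last joint's range is limited). The gripper opens to 85 mm and grips with 20 to 120 N. Pads are 22 mm wide; open, the fingers measure 114 mm over their backs; the gripper's body (76 mm by 85 mm) begins 54 mm behind the grasp point. The pads swing forward as they close: fully open they stand 13 mm farther back than shut.
Start: joints at [-1.5, 0.527, 1.433, -0, 1.181, -0.178], TCP at [0.154, -0.606, 0.231] pointing down, gripper open.
Joint ranges: [-3.08, 3.08], [-0.75, 2.2], [0.22, 2.44], [-1.43, 4.57], [0, 2.65], [-2.85, 2.85]. Speed limits (rad/s): [2.79, 2.79, 3.14, 3.14, 3.14, 3.14].

INTERFACE

Orientations are given as a unit quaternion [x, y, z, w].
In Python, from station import sensors, cams, order, manip gives the robot as it stands.
- The arm moves only by the tool move_arm, never from a script. Its argument "targets" is a list of rows, each an object of numbers: "dx", "dy", "dz": the shift along the world's x, y, z normalised to -1 to 1, where 1 is 25 mm; "rx", "ry", "rz": the turn, a rotation vector about the world's x, y, z normalised to -1 to 1, where 1 is 30 degrees. A call has exactly 10 rows; each row shifts and turns the commanded pose from where the row before left it; what a row does not reach is not made up. A row lasts 1/8 s, in which the tool goes at most 62.5 mm and 10.7 degrees, less where a joint would pass 70% of its speed; a pose out of reach is approached as far as the arm can. A call with a number of a shift or a turn outside -1 to 1 is refused whole. A call with a gripper value outside its range is refused whole. "claw" is the opening in per cent of the stroke, from 0 (shut) to 100 (fully open), set as the call begins (left out, the last holds). The fingers move at their own pace and stop on an object; "newtons" is the grip in N (left out, the last holds). Time passes only in rows, so rows that do not move let the fingers close, or fill a call up. It gives the time, the measured TCP pose, the force, the opening and the grip force at its end, in the units of the state.
- sensors.sense(): the state, without advancing time (a new reading comes with each control period).
- cams.snapshot(name): name is "scene" or "top" or "wrist"; returns the picture (480x640x3 uint8, red, green, blue); there is no depth.
- cams.camera_model(name): a dict with "fx", "fy", "cx", "cy" (pixels), "distortion" ([k1, k2, p1, p2, k3] as OpenCV has them; the pictures are not rectified), "extrinsics" (4x4, takes a point from world to camera coordinates). Camera axes: x right, y down, z forward; pixel columns grow to the right and rows downward; lengths in m; the calibration is good to about 2 mm. A picture is of the moment at which its call begins: read the wrist's pose just before it. camera_model takes no time and is no camera call; for the wrist camera it gives the pose at the moment of the call.
- order.sign_off(): hands the job in; it is judged then, once.
The state is a dict: "t": time; "q": joint angles; "qd": joint speeds; "tau": joint torques, N m; "tcp_pos": TCP position; "tool_rot": TCP orientation; "force": force on the tool from outside, world axes, zero at the start; "ft_torque": the same for the moment, N m; "finger_gap": opening from 0.0 (shut) to 1.0 (fully open); "gripper_force": force on a finger pad.
Only numpy, scipy, OpenCV 4.12 (cv2) and the standard library are available. Lean on these libraries where they do the work, as an engineer would, in place of code of your own. Each camera call takes 0.05 s, during which the arm holds its last target. There are 200 camera calls.

## Working session

There is one attempt and no reset: what is moved stays moved. The work goes in short steps, Python scripts to look and compute and a tool call to move; the robot and the scene stay as the last step left them, time stands still between calls to the robot, and variables do not carry over. Pictures are saved under pics/ and viewed, at most 10 in all, crops included, and the job is handed in when it is done.

Besides the shell and the picture viewer there is one more tool, called as name(argument=value, ...) on one line, values as JSON. move_arm: Moves the arm, as the interface text tells. Scaled input: -1 to 1 covers 25 mm each way for a shift and 30 degrees each way for a turn. Its arguments: {"type":"object","properties":{"targets":{"type":"array"},"claw":{"type":"number"},"newtons":{"type":"number"}},"required":["targets"]}

```bash
mkdir -p pics; ls
python3 - <<'E'
from station import sensors,cams,order,manip
import cv2,numpy as np
ims=[]
for n in("scene","top"):
    im=cams.snapshot(n); cv2.imwrite(f"pics/{n}.png",im[:,:,::-1]); m=cams.camera_model(n)
    print(n,m["fx"],m["fy"],m["cx"],m["cy"],m["distortion"]);print(np.round(m["extrinsics"],3))
print(sensors.sense(), manip.grasp_offset)
E
```

```text
pics
scene 528.6294452231456 528.6294452231456 333.6541429671996 246.17281110825348 [0.04591281 0.         0.         0.         0.        ]
[[-0.881 -0.472 -0.006  0.453]
 [-0.31   0.589 -0.746  0.258]
 [ 0.356 -0.656 -0.666  0.633]
 [ 0.     0.     0.     1.   ]]
top 607.5435164239134 607.5435164239134 323.4785199136642 243.1299280883071 [-0.09987128  0.          0.          0.          0.        ]
[[ 0.047 -0.999  0.006 -0.118]
 [-0.975 -0.047 -0.217  0.586]
 [ 0.217  0.005 -0.976  0.863]
 [ 0.     0.     0.     1.   ]]
{'t': 0.1, 'q': array([-1.50049101e+00,  5.28401223e-01,  1.43381960e+00,  3.24974578e-05,
        1.18138321e+00, -1.78484719e-01]), 'qd': array([-0.00029539, -0.00105179, -0.00104309, -0.00037292,  0.00079546,
       -0.00082245]), 'tau': array([-3.97359863e-04, -4.43304563e+01, -1.78586966e+01, -2.63303627e-04,
        3.88209548e-03, -1.89381541e-05]), 'tcp_pos': array([ 0.15389399, -0.60507405,  0.2303998 ]), 'tool_rot': array([ 9.92273177e-01,  1.24068249e-01,  6.93752127e-05, -1.00341106e-03]), 'force': array([0.75359244, 0.33084325, 0.14553978]), 'ft_torque': array([-0.02571589, -0.04581792, -0.00631054]), 'gripper_force': 0.0, 'finger_gap': 1.0000388305943173} 0.0187
```

View pics/top.png

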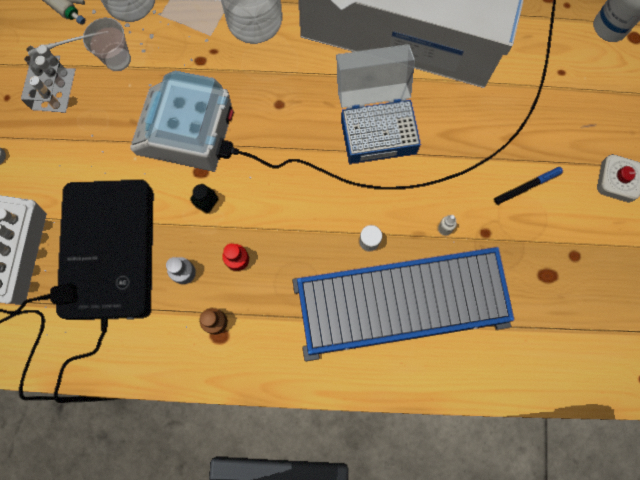

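View pics/scene.png

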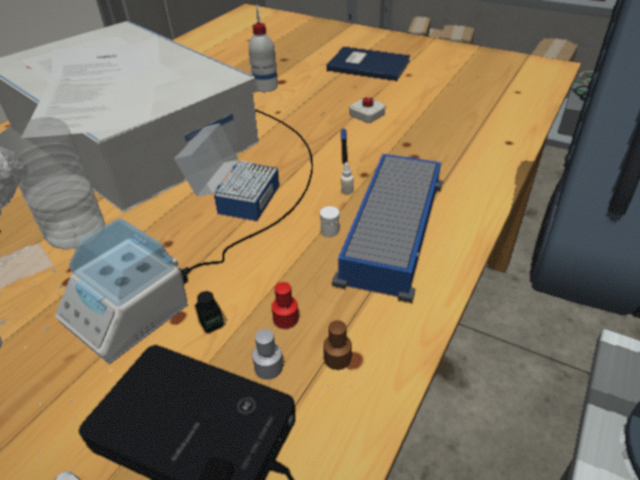

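Candidates for the weight in the top view: steel grey (180,270), red look-alike (235,257), brown look-alike (213,321). Black reagent bottle is at (204,198). By the description I choose the grey one. Other things: jar (371,238), dropper (448,224), case cover with corners about (298,282), (499,250), (512,320), (310,352).

```bash
cat > h.py <<'E'
import cv2,numpy as np
from station import sensors,cams
def ray(n,uv,m=None):
    m=m or cams.camera_model(n); K=np.array([[m["fx"],0,m["cx"]],[0,m["fy"],m["cy"]],[0,0,1]])
    p=cv2.undistortPoints(np.array(uv,float).reshape(-1,1,2),K,np.array(m["distortion"])).reshape(-1,2)
    E=np.array(m["extrinsics"]);R,t=E[:3,:3],E[:3,3]
    return -R.T@t,np.c_[p,np.ones(len(p))]@R
def onz(n,uv,z,m=None):
    c,d=ray(n,uv,m); return c+d*((z-c[2])/d[:,2])[:,None]
def pix(n,P):
    m=cams.camera_model(n);K=np.array([[m["fx"],0,m["cx"]],[0,m["fy"],m["cy"]],[0,0,1]]);E=np.array(m["extrinsics"])
    return cv2.projectPoints(np.array(P,float).reshape(-1,1,3),cv2.Rodrigues(E[:3,:3])[0],E[:3,3],K,np.array(m["distortion"]))[0].reshape(-1,2)
E
python3 - <<'E'
from h import *
for n,roi in(("top",(290,240,520,360)),("scene",(340,150,445,290))):
    im=cv2.imread(f"pics/{n}.png");x0,y0,x1,y1=roi
    hsv=cv2.cvtColor(im,cv2.COLOR_BGR2HSV)
    g=((hsv[:,:,1]<60)&(hsv[:,:,2]>60)).astype(np.uint8);k=np.zeros_like(g);k[y0:y1,x0:x1]=1
    g=cv2.morphologyEx(g*k,cv2.MORPH_CLOSE,np.ones((5,5)))
    c=max(cv2.findContours(g,0,2)[0],key=cv2.contourArea).reshape(-1,2)
    P=onz(n,c,.06)[:,:2].astype(np.float32)
    r=cv2.minAreaRect(P*1000);print(n,r,cv2.boxPoints(r).round().tolist())
im=cv2.imread("pics/top.png");cr=im[235:345,140:270]
hsv=cv2.cvtColor(im,cv2.COLOR_BGR2HSV)
# weight two-view: knob top center guesses
cr2=cv2.imread("pics/scene.png")[270:390,210:380]
a=cv2.resize(cr,(390,330),interpolation=cv2.INTER_CUBIC);b=cv2.resize(cr2,(400,330),interpolation=cv2.INTER_CUBIC)
cv2.imwrite("pics/crop.png",np.hstack([a,b]))
for n,z,P in(("top",.071,[(178,265),]),("top",.0,[(180,270)]),("scene",.071,[(265,336)])):print(n,onz(n,P,z).round(4))
E
```

```text
top ((515.9939575195312, -220.25155639648438), (107.20531463623047, 307.4273376464844), 11.677370071411133) [[432.0, -81.0], [495.0, -382.0], [600.0, -360.0], [537.0, -59.0]]
scene ((505.428466796875, -221.71995544433594), (126.148681640625, 307.75390625), 11.732975006103516) [[412.0, -84.0], [475.0, -385.0], [598.0, -360.0], [536.0, -58.0]]
top [[0.5447 0.1282 0.071 ]]
top [[0.5489 0.1417 0.    ]]
scene [[0.5421 0.136  0.071 ]]
```

View pics/crop.png

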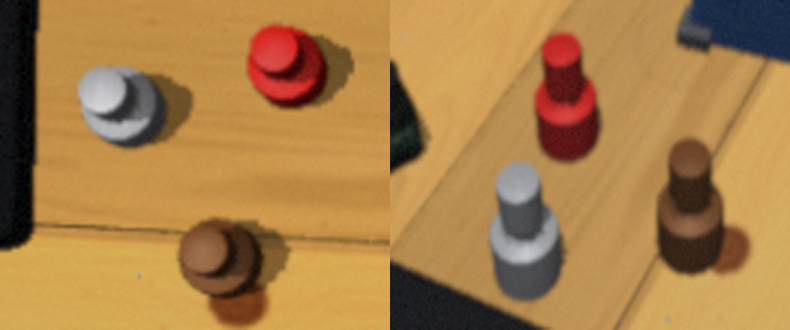

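move_arm(targets=[{"dx":0.96,"dy":0.69,"dz":-0.4,"rz":0.18},{"dx":0.96,"dy":0.69,"dz":-0.4,"rz":0.18},{"dx":0.96,"dy":0.69,"dz":-0.4,"rz":0.18},{"dx":0.96,"dy":0.69,"dz":-0.4,"rz":0.18},{"dx":0.96,"dy":0.69,"dz":-0.4,"rz":0.18},{"dx":0.96,"dy":0.69,"dz":-0.4,"rz":0.18},{"dx":0.96,"dy":0.69,"dz":-0.4,"rz":0.18},{"dx":0.96,"dy":0.69,"dz":-0.4,"rz":0.18},{"dx":0.96,"dy":0.69,"dz":-0.4,"rz":0.18},{"dx":0.96,"dy":0.69,"dz":-0.4,"rz":0.18}], claw=0)

```text
schema error: expected keys dx, dy, dz, rx, ry, rz
```

move_arm(targets=[{"dx":0.96,"dy":0.69,"dz":-0.4,"rx":0,"ry":0,"rz":0.18},{"dx":0.96,"dy":0.69,"dz":-0.4,"rx":0,"ry":0,"rz":0.18},{"dx":0.96,"dy":0.69,"dz":-0.4,"rx":0,"ry":0,"rz":0.18},{"dx":0.96,"dy":0.69,"dz":-0.4,"rx":0,"ry":0,"rz":0.18},{"dx":0.96,"dy":0.69,"dz":-0.4,"rx":0,"ry":0,"rz":0.18},{"dx":0.96,"dy":0.69,"dz":-0.4,"rx":0,"ry":0,"rz":0.18},{"dx":0.96,"dy":0.69,"dz":-0.4,"rx":0,"ry":0,"rz":0.18},{"dx":0.96,"dy":0.69,"dz":-0.4,"rx":0,"ry":0,"rz":0.18},{"dx":0.96,"dy":0.69,"dz":-0.4,"rx":0,"ry":0,"rz":0.18},{"dx":0.96,"dy":0.69,"dz":-0.4,"rx":0,"ry":0,"rz":0.18}], claw=0)

```text
t: 1.35
tcp_pos: [0.3945, -0.4323, 0.1306]
tool_rot: [0.827, 0.562, 0.0, -0.0]
force: [0.6, 0.7, -0.2]
finger_gap: 0.002
gripper_force: 0.0
```

move_arm(targets=[{"dx":0.952,"dy":0.728,"dz":-0.2,"rx":0,"ry":0,"rz":0.185},{"dx":0.952,"dy":0.728,"dz":-0.2,"rx":0,"ry":0,"rz":0.185},{"dx":0.952,"dy":0.728,"dz":-0.2,"rx":0,"ry":0,"rz":0.185},{"dx":0.952,"dy":0.728,"dz":-0.2,"rx":0,"ry":0,"rz":0.185},{"dx":0.952,"dy":0.728,"dz":-0.2,"rx":0,"ry":0,"rz":0.185},{"dx":0.952,"dy":0.728,"dz":-0.2,"rx":0,"ry":0,"rz":0.185},{"dx":0,"dy":0,"dz":-0.6,"rx":0,"ry":0,"rz":0},{"dx":0,"dy":0,"dz":-0.6,"rx":0,"ry":0,"rz":0},{"dx":0,"dy":0,"dz":0,"rx":0,"ry":0,"rz":0},{"dx":0,"dy":0,"dz":0,"rx":0,"ry":0,"rz":0}])

```text
t: 2.6
tcp_pos: [0.5361, -0.3248, 0.0711]
tool_rot: [0.633, 0.774, -0.0, -0.0]
force: [0.3, 0.0, -0.0]
finger_gap: -0.003
gripper_force: 0.0
```

Run:
```python
from h import *
m=cams.camera_model("wrist");im=cams.snapshot("wrist");cv2.imwrite("pics/w1.png",im[:,:,::-1])
# predicted slat corners
u=np.array([-.2027,.9792]);v=np.array([.9792,.2027]);c=np.array([.516,-.2203])
for s in(-.15,-.105,0):print(s,pix("wrist",[[*(c+s*u+w*v),.06] for w in(-.05,0,.05)]).round().tolist())
print(sensors.sense()["force"])
```

```text
-0.15 [[215.0, 386.0], [323.0, 386.0], [430.0, 385.0]]
-0.105 [[207.0, 297.0], [322.0, 296.0], [438.0, 295.0]]
0 [[184.0, 28.0], [321.0, 27.0], [459.0, 27.0]]
[-0.24848112 -0.24411932  1.03929903]
```

View pics/w1.png

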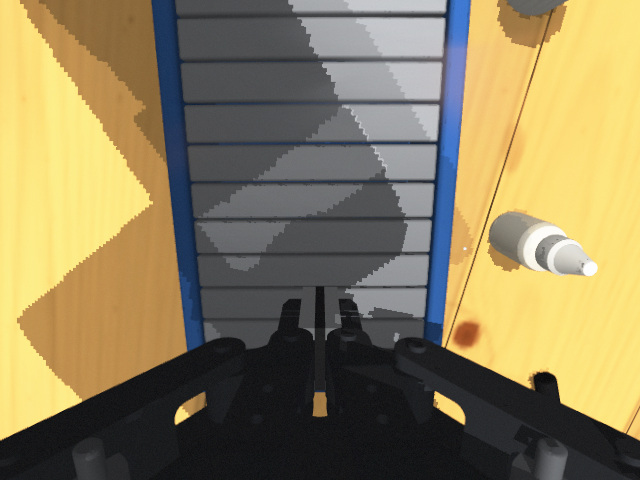

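The wrist view shows slat lines at rows 15, 60, 103, 143, 181, 218, 253, 287, 319 and the blue rim's inner edges at about cols 178/447 (row 60) and 196/430 (row 253). My predicted positions are a few mm off, so I'll refine the case pose from these lines.

Run:
```python
from h import *
u=np.array([-.2027,.9792]);v=np.array([.9792,.2027]);c=np.array([.516,-.2203])
im=cv2.imread("pics/w1.png");hsv=cv2.cvtColor(im,cv2.COLOR_BGR2HSV)
b=((hsv[:,:,0]>100)&(hsv[:,:,0]<130)&(hsv[:,:,1]>120)&(hsv[:,:,2]>40))
for r in(40,80,120,160,200,240):
    x=np.where(b[r])[0];L=x[x<300];R=x[x>330]
    P=onz("wrist",[(L.max(),r),(R.min(),r)],.06)[:,:2]-c
    print(r,L.max(),R.min(),(P@u*1e3).round(1),(P@v*1e3).round(1),((P@v).mean()*1e3).round(1))
g=cv2.cvtColor(im,cv2.COLOR_BGR2GRAY).astype(float)
rows=[15,60,103,143,181,218,253,287,319]
ref=[r-5+int(np.argmin(g[r-5:r+6,230:270].mean(1))) for r in rows]
print(ref,((onz("wrist",[(250,r) for r in ref],.06)[:,:2]-c)@u*1e3).round(1))
# top view again: tight edges of blue outer rim, along the long midline
t=cv2.imread("pics/top.png");h=cv2.cvtColor(t,cv2.COLOR_BGR2HSV)
b=((h[:,:,0]>100)&(h[:,:,0]<130)&(h[:,:,1]>120)&(h[:,:,2]>40))
s=np.arange(-.18,.18,.0005)
for w in(-.03,0,.03):
    p=pix("top",np.c_[c+s[:,None]*u+w*v,np.full(len(s),.06)]).round().astype(int);k=s[b[p[:,1],p[:,0]]];print("along",w,k[k<0].min(),k[k<0].max(),k[k>0].min(),k[k>0].max())
s=np.arange(-.09,.09,.0005)
for w in(-.1,0,.1):
    p=pix("top",np.c_[c+s[:,None]*v+w*u,np.full(len(s),.06)]).round().astype(int);k=s[b[p[:,1],p[:,0]]];print("across",w,k[k<0].min(),k[k<0].max(),k[k>0].min(),k[k>0].max())
```

```text
40 177 448 [-3.8 -4.4] [-52.9  46.3] -3.3Traceback (most recent call last):
  File "<stdin>", line 7, in <module>
    return umr_minimum(a, axis, None, out, keepdims, initial, where)
ValueError: zero-size array to reduction operation minimum which has no identity
```

Run:
```python
from h import *
u=np.array([-.2027,.9792]);v=np.array([.9792,.2027]);c=np.array([.516,-.2203])
im=cv2.imread("pics/w1.png")
P=onz("wrist",[(177,40),(448,40),(195,253),(431,253)],.06)[:,:2]-c
print((P@v*1e3).round(1))
g=cv2.cvtColor(im,cv2.COLOR_BGR2GRAY).astype(float)
rows=[15,60,103,143,181,218,253,287,319]
ref=[r-5+int(np.argmin(g[r-5:r+6,230:270].mean(1))) for r in rows]
print(ref,((onz("wrist",[(250,r) for r in ref],.06)[:,:2]-c)@u*1e3).round(1))
t=cv2.imread("pics/top.png").astype(int)
b=(t[:,:,0]-t[:,:,2])>40
def f(o,d,w,e,s):
    p=pix("top",np.c_[c+s[:,None]*d+w*e,np.full(len(s),.06)]).round().astype(int);k=s[b[p[:,1],p[:,0]]]*1e3
    n,q=k[k<0],k[k>0];print(o,w,[(x.min().round(1),x.max().round(1)) if len(x) else None for x in(n,q)])
for w in(-.03,0,.03):f("along",u,w,v,np.arange(-.18,.18,.0005))
for w in(-.1,0,.1):f("across",v,w,u,np.arange(-.09,.09,.0005))
```

```text
[-52.9  46.3 -53.3  45.5]
[16, 61, 103, 143, 182, 219, 254, 287, 319] [   3.8  -11.3  -26.   -40.8  -55.9  -70.9  -85.8 -100.6 -115.7]
along -0.03 [(np.float64(-153.0), np.float64(-145.5)), (np.float64(154.5), np.float64(160.5))]
along 0 [(np.float64(-152.0), np.float64(-146.0)), (np.float64(154.5), np.float64(161.5))]
along 0.03 [(np.float64(-152.0), np.float64(-146.0)), (np.float64(154.5), np.float64(161.5))]
across -0.1 [(np.float64(-61.0), np.float64(-52.5)), (np.float64(46.0), np.float64(52.0))]
across 0 [(np.float64(-63.0), np.float64(-54.5)), (np.float64(46.0), np.float64(52.0))]
across 0.1 [(np.float64(-62.0), np.float64(-53.5)), (np.float64(46.0), np.float64(53.5))]
```

move_arm(targets=[{"dx":0,"dy":0.15,"dz":-0.2,"rx":0,"ry":0,"rz":0},{"dx":0,"dy":0,"dz":-0.2,"rx":0,"ry":0,"rz":0},{"dx":0,"dy":0,"dz":-0.12,"rx":0,"ry":0,"rz":0},{"dx":0,"dy":0,"dz":-0.06,"rx":0,"ry":0,"rz":0},{"dx":0,"dy":0,"dz":-0.06,"rx":0,"ry":0,"rz":0},{"dx":0,"dy":0,"dz":0,"rx":0,"ry":0,"rz":0},{"dx":0,"dy":0,"dz":0,"rx":0,"ry":0,"rz":0},{"dx":0,"dy":0,"dz":0,"rx":0,"ry":0,"rz":0},{"dx":0,"dy":0,"dz":0,"rx":0,"ry":0,"rz":0},{"dx":0,"dy":0,"dz":0,"rx":0,"ry":0,"rz":0}])

```text
t: 3.9
tcp_pos: [0.5367, -0.3203, 0.0554]
tool_rot: [0.632, 0.775, -0.0, 0.0]
force: [-0.1, 1.2, 1.0]
finger_gap: -0.003
gripper_force: 0.5
```

move_arm(targets=[{"dx":0,"dy":0,"dz":0.4,"rx":0,"ry":0,"rz":0},{"dx":0,"dy":0,"dz":0,"rx":0,"ry":0,"rz":0},{"dx":-0.18,"dy":0.88,"dz":0,"rx":0,"ry":0,"rz":0},{"dx":-0.18,"dy":0.88,"dz":0,"rx":0,"ry":0,"rz":0},{"dx":0,"dy":0,"dz":0,"rx":0,"ry":0,"rz":0},{"dx":0,"dy":0,"dz":-0.24,"rx":0,"ry":0,"rz":0},{"dx":0,"dy":0,"dz":-0.12,"rx":0,"ry":0,"rz":0},{"dx":0,"dy":0,"dz":-0.1,"rx":0,"ry":0,"rz":0},{"dx":0,"dy":0,"dz":0,"rx":0,"ry":0,"rz":0},{"dx":0,"dy":0,"dz":0,"rx":0,"ry":0,"rz":0}])

```text
t: 5.15
tcp_pos: [0.5279, -0.2767, 0.0539]
tool_rot: [0.632, 0.775, -0.0, 0.0]
force: [0.5, -0.9, 1.6]
finger_gap: 0.003
gripper_force: 0.6
```

move_arm(targets=[{"dx":0,"dy":0,"dz":0.46,"rx":0,"ry":0,"rz":0},{"dx":0,"dy":0,"dz":0,"rx":0,"ry":0,"rz":0},{"dx":-0.18,"dy":0.88,"dz":0,"rx":0,"ry":0,"rz":0},{"dx":-0.18,"dy":0.88,"dz":0,"rx":0,"ry":0,"rz":0},{"dx":0,"dy":0,"dz":0,"rx":0,"ry":0,"rz":0},{"dx":0,"dy":0,"dz":-0.24,"rx":0,"ry":0,"rz":0},{"dx":0,"dy":0,"dz":-0.12,"rx":0,"ry":0,"rz":0},{"dx":0,"dy":0,"dz":-0.1,"rx":0,"ry":0,"rz":0},{"dx":0,"dy":0,"dz":0,"rx":0,"ry":0,"rz":0},{"dx":0,"dy":0,"dz":0,"rx":0,"ry":0,"rz":0}])

```text
t: 6.4
tcp_pos: [0.519, -0.2327, 0.0539]
tool_rot: [0.632, 0.775, -0.0, 0.0]
force: [0.7, -0.4, 1.5]
finger_gap: -0.002
gripper_force: 0.6
```

move_arm(targets=[{"dx":0,"dy":0,"dz":0.46,"rx":0,"ry":0,"rz":0},{"dx":0,"dy":0,"dz":0,"rx":0,"ry":0,"rz":0},{"dx":-0.18,"dy":0.88,"dz":0,"rx":0,"ry":0,"rz":0},{"dx":-0.18,"dy":0.88,"dz":0,"rx":0,"ry":0,"rz":0},{"dx":0,"dy":0,"dz":0,"rx":0,"ry":0,"rz":0},{"dx":0,"dy":0,"dz":-0.24,"rx":0,"ry":0,"rz":0},{"dx":0,"dy":0,"dz":-0.12,"rx":0,"ry":0,"rz":0},{"dx":0,"dy":0,"dz":-0.1,"rx":0,"ry":0,"rz":0},{"dx":0,"dy":0,"dz":0,"rx":0,"ry":0,"rz":0},{"dx":0,"dy":0,"dz":0,"rx":0,"ry":0,"rz":0}])

```text
t: 7.65
tcp_pos: [0.5103, -0.1886, 0.0568]
tool_rot: [0.633, 0.774, 0.0, 0.001]
force: [-2.6, 4.0, 24.8]
finger_gap: -0.0
gripper_force: 12.5
```

move_arm(targets=[{"dx":0,"dy":0,"dz":0.46,"rx":0,"ry":0,"rz":0},{"dx":0,"dy":0,"dz":0,"rx":0,"ry":0,"rz":0},{"dx":-0.12,"dy":0.57,"dz":0,"rx":0,"ry":0,"rz":0},{"dx":-0.12,"dy":0.57,"dz":0,"rx":0,"ry":0,"rz":0},{"dx":0,"dy":0,"dz":0,"rx":0,"ry":0,"rz":0},{"dx":0,"dy":0,"dz":-0.24,"rx":0,"ry":0,"rz":0},{"dx":0,"dy":0,"dz":-0.12,"rx":0,"ry":0,"rz":0},{"dx":0,"dy":0,"dz":-0.07,"rx":0,"ry":0,"rz":0},{"dx":0,"dy":0,"dz":0,"rx":0,"ry":0,"rz":0},{"dx":0,"dy":0,"dz":0,"rx":0,"ry":0,"rz":0}])

```text
t: 8.9
tcp_pos: [0.5041, -0.1599, 0.0569]
tool_rot: [0.633, 0.775, 0.0, 0.001]
force: [-2.5, 2.9, 20.6]
finger_gap: -0.007
gripper_force: 10.5
```

move_arm(targets=[{"dx":0,"dy":0,"dz":0.43,"rx":0,"ry":0,"rz":0},{"dx":0,"dy":0,"dz":0,"rx":0,"ry":0,"rz":0},{"dx":0.22,"dy":-0.7,"dz":0,"rx":0,"ry":0,"rz":0},{"dx":0.22,"dy":-0.7,"dz":0,"rx":0,"ry":0,"rz":0},{"dx":0,"dy":-0.7,"dz":0,"rx":0,"ry":0,"rz":0},{"dx":0,"dy":0,"dz":0,"rx":0,"ry":0,"rz":0},{"dx":0,"dy":0,"dz":-0.24,"rx":0,"ry":0,"rz":0},{"dx":0,"dy":0,"dz":-0.12,"rx":0,"ry":0,"rz":0},{"dx":0,"dy":0,"dz":-0.07,"rx":0,"ry":0,"rz":0},{"dx":0,"dy":0,"dz":0,"rx":0,"ry":0,"rz":0}])

```text
t: 10.15
tcp_pos: [0.5144, -0.212, 0.0545]
tool_rot: [0.632, 0.775, -0.0, -0.0]
force: [-1.4, -1.2, 1.8]
finger_gap: -0.003
gripper_force: 1.2
```

move_arm(targets=[{"dx":0,"dy":0,"dz":0.43,"rx":0,"ry":0,"rz":0},{"dx":0,"dy":0,"dz":0,"rx":0,"ry":0,"rz":0},{"dx":-0.11,"dy":0.54,"dz":0,"rx":0,"ry":0,"rz":0},{"dx":0,"dy":0,"dz":0,"rx":0,"ry":0,"rz":0},{"dx":0,"dy":0,"dz":0,"rx":0,"ry":0,"rz":0},{"dx":0,"dy":0,"dz":-0.24,"rx":0,"ry":0,"rz":0},{"dx":0,"dy":0,"dz":-0.12,"rx":0,"ry":0,"rz":0},{"dx":0,"dy":0,"dz":-0.07,"rx":0,"ry":0,"rz":0},{"dx":0,"dy":0,"dz":0,"rx":0,"ry":0,"rz":0},{"dx":0,"dy":0,"dz":0,"rx":0,"ry":0,"rz":0}])

```text
t: 11.4
tcp_pos: [0.5122, -0.199, 0.0547]
tool_rot: [0.632, 0.775, -0.0, 0.0]
force: [0.5, -0.4, 0.5]
finger_gap: 0.003
gripper_force: 0.6
```

move_arm(targets=[{"dx":0,"dy":0,"dz":0.43,"rx":0,"ry":0,"rz":0},{"dx":0,"dy":0,"dz":0,"rx":0,"ry":0,"rz":0},{"dx":-0.15,"dy":0.73,"dz":0,"rx":0,"ry":0,"rz":0},{"dx":-0.15,"dy":0.73,"dz":0,"rx":0,"ry":0,"rz":0},{"dx":-0.15,"dy":0.73,"dz":0,"rx":0,"ry":0,"rz":0},{"dx":0,"dy":0,"dz":-0.0,"rx":0,"ry":0,"rz":0},{"dx":0,"dy":0,"dz":-0.24,"rx":0,"ry":0,"rz":0},{"dx":0,"dy":0,"dz":-0.12,"rx":0,"ry":0,"rz":0},{"dx":0,"dy":0,"dz":-0.07,"rx":0,"ry":0,"rz":0},{"dx":0,"dy":0,"dz":0,"rx":0,"ry":0,"rz":0}])

```text
t: 12.65
tcp_pos: [0.5011, -0.1446, 0.0545]
tool_rot: [0.633, 0.775, 0.0, 0.0]
force: [0.8, 0.3, 0.9]
finger_gap: 0.001
gripper_force: 0.6
```

move_arm(targets=[{"dx":0,"dy":0,"dz":1,"rx":0,"ry":0,"rz":0},{"dx":0.2,"dy":0.9,"dz":1,"rx":0,"ry":0,"rz":0},{"dx":0.2,"dy":0.9,"dz":1,"rx":0,"ry":0,"rz":0},{"dx":0.2,"dy":0.9,"dz":1,"rx":0,"ry":0,"rz":0},{"dx":0.2,"dy":0.9,"dz":0,"rx":0,"ry":0,"rz":0},{"dx":0.2,"dy":0.9,"dz":0,"rx":0,"ry":0,"rz":0},{"dx":0.2,"dy":0.9,"dz":0,"rx":0,"ry":0,"rz":0},{"dx":0.2,"dy":0.9,"dz":0,"rx":0,"ry":0,"rz":0},{"dx":0.2,"dy":0.9,"dz":0,"rx":0,"ry":0,"rz":0},{"dx":0,"dy":0,"dz":0,"rx":0,"ry":0,"rz":0}], claw=60)

```text
t: 13.9
tcp_pos: [0.5405, 0.0369, 0.1544]
tool_rot: [0.631, 0.775, -0.0, -0.0]
force: [-0.7, -0.3, -0.0]
finger_gap: 0.598
gripper_force: 0.0
```

Run:
```python
from h import *
s=sensors.sense();print(s["tcp_pos"],s["q"].round(2))
im=cams.snapshot("wrist");cv2.imwrite("pics/w2.png",im[:,:,::-1])
print(pix("wrist",[[.543,.1345,.072],[.562,.055,.072],[.543,.1345,0]]).round())
```

```text
[0.54046354 0.03694202 0.15440858] [-0.14  0.52  1.72 -0.    0.9  -0.34]
[[360.  84.]
 [361. 229.]
 [350.  97.]]
```

View pics/w2.png

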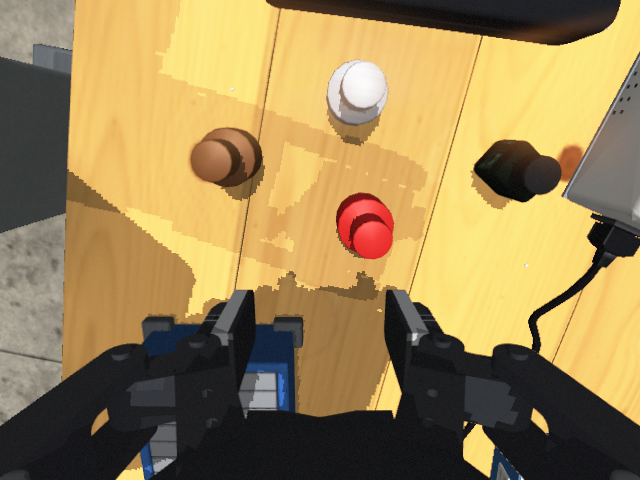

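The wrist view shows the steel weight with knob top at (363,85), brown look-alike at (225,157), red at (367,230), black bottle at (520,170).

Run:
```python
from h import *
im=cv2.imread("pics/w2.png");g=im.min(2);hsv=cv2.cvtColor(im,cv2.COLOR_BGR2HSV)
m=((hsv[:,:,1]<70)&(hsv[:,:,2]>110)).astype(np.uint8);k=np.zeros_like(m);k[50:140,315:400]=1
c=max(cv2.findContours(m*k,0,2)[0],key=cv2.contourArea);print(cv2.boundingRect(c),cv2.fitEllipse(c))
t=sensors.sense()["tcp_pos"]
for p,z in(((363,85),.072),((357,93),.033),((372,239),.072),((212,160),.072)):print(p,onz("wrist",[p],z).round(4),((onz("wrist",[p],z)[0]-t)*1e3).round(1))
```

```text
(327, 60, 61, 65) ((357.2147521972656, 91.47545623779297), (59.51130294799805, 64.10835266113281), 13.230301856994629)
(363, 85) [[0.5445 0.1343 0.072 ]] [  4.2  98.1 -82.4]
(357, 93) [[0.5449 0.1342 0.033 ]] [   4.6   98.1 -121.4]
(372, 239) [[0.5697 0.0505 0.072 ]] [ 29.4  14.3 -82.4]
(212, 160) [[0.4689 0.0777 0.072 ]] [-71.5  41.6 -82.4]
```

move_arm(targets=[{"dx":0.045,"dy":0.98,"dz":0,"rx":0,"ry":0,"rz":0},{"dx":0.045,"dy":0.98,"dz":0,"rx":0,"ry":0,"rz":0},{"dx":0.045,"dy":0.98,"dz":0,"rx":0,"ry":0,"rz":0},{"dx":0.045,"dy":0.98,"dz":0,"rx":0,"ry":0,"rz":0},{"dx":0,"dy":0,"dz":0,"rx":0,"ry":0,"rz":0},{"dx":0,"dy":0,"dz":-0.9,"rx":0,"ry":0,"rz":0},{"dx":0,"dy":0,"dz":-0.9,"rx":0,"ry":0,"rz":0},{"dx":0,"dy":0,"dz":-0.9,"rx":0,"ry":0,"rz":0},{"dx":0,"dy":0,"dz":-0.9,"rx":0,"ry":0,"rz":0},{"dx":0,"dy":0,"dz":-0.8,"rx":0,"ry":0,"rz":0}])

```text
t: 15.2
tcp_pos: [0.5452, 0.1322, 0.0437]
tool_rot: [0.633, 0.774, -0.0, -0.0]
force: [0.7, 0.2, -0.9]
finger_gap: 0.597
gripper_force: 0.0
```

move_arm(targets=[{"dx":-0.01,"dy":0.08,"dz":-0.14,"rx":0,"ry":0,"rz":0},{"dx":0,"dy":0,"dz":-0.1,"rx":0,"ry":0,"rz":0},{"dx":0,"dy":0,"dz":0,"rx":0,"ry":0,"rz":0},{"dx":0,"dy":0,"dz":0,"rx":0,"ry":0,"rz":0},{"dx":0,"dy":0,"dz":0,"rx":0,"ry":0,"rz":0},{"dx":0,"dy":0,"dz":0,"rx":0,"ry":0,"rz":0},{"dx":0,"dy":0,"dz":0,"rx":0,"ry":0,"rz":0},{"dx":0,"dy":0,"dz":0,"rx":0,"ry":0,"rz":0},{"dx":0,"dy":0,"dz":0,"rx":0,"ry":0,"rz":0},{"dx":0,"dy":0,"dz":0,"rx":0,"ry":0,"rz":0}], claw=60)

```text
t: 16.45
tcp_pos: [0.545, 0.136, 0.0385]
tool_rot: [0.632, 0.775, -0.0, -0.0]
force: [0.6, 0.4, 0.5]
finger_gap: 0.594
gripper_force: 0.0
```

move_arm(targets=[{"dx":0,"dy":0,"dz":0,"rx":0,"ry":0,"rz":0},{"dx":0,"dy":0,"dz":0,"rx":0,"ry":0,"rz":0},{"dx":0,"dy":0,"dz":0,"rx":0,"ry":0,"rz":0},{"dx":0,"dy":0,"dz":0,"rx":0,"ry":0,"rz":0},{"dx":0,"dy":0,"dz":0,"rx":0,"ry":0,"rz":0},{"dx":0,"dy":0,"dz":0,"rx":0,"ry":0,"rz":0},{"dx":0,"dy":0,"dz":0,"rx":0,"ry":0,"rz":0},{"dx":0,"dy":0,"dz":0,"rx":0,"ry":0,"rz":0},{"dx":0,"dy":0,"dz":0,"rx":0,"ry":0,"rz":0},{"dx":0,"dy":0,"dz":0,"rx":0,"ry":0,"rz":0}], claw=0, newtons=50)

```text
t: 17.7
tcp_pos: [0.5449, 0.1359, 0.0387]
tool_rot: [0.632, 0.775, -0.0, -0.0]
force: [-1.8, -0.7, 5.6]
finger_gap: 0.277
gripper_force: 49.4
```

move_arm(targets=[{"dx":0,"dy":0,"dz":0.2,"rx":0,"ry":0,"rz":0},{"dx":0,"dy":0,"dz":0.6,"rx":0,"ry":0,"rz":0},{"dx":0,"dy":0,"dz":0.8,"rx":0,"ry":0,"rz":0},{"dx":0,"dy":0,"dz":0.8,"rx":0,"ry":0,"rz":0},{"dx":0,"dy":0,"dz":0.8,"rx":0,"ry":0,"rz":0},{"dx":0,"dy":0,"dz":0.8,"rx":0,"ry":0,"rz":0},{"dx":0,"dy":0,"dz":0.7,"rx":0,"ry":0,"rz":0},{"dx":0,"dy":0,"dz":0,"rx":0,"ry":0,"rz":0},{"dx":0,"dy":0,"dz":0,"rx":0,"ry":0,"rz":0},{"dx":0,"dy":0,"dz":0,"rx":0,"ry":0,"rz":0}])

```text
t: 18.95
tcp_pos: [0.5442, 0.1359, 0.1551]
tool_rot: [0.632, 0.775, -0.001, -0.001]
force: [0.2, 0.5, -3.5]
finger_gap: 0.276
gripper_force: 49.4
```

Run:
```python
from h import *
s=sensors.sense();print(s["tcp_pos"],s["force"],s["ft_torque"])
im=cams.snapshot("wrist");a=im[200:480,150:500];b=cams.snapshot("scene")[200:480,150:500]
cv2.imwrite("pics/w3.png",np.hstack([a,b])[:,:,::-1])
```

```text
[0.54421114 0.13594342 0.15513218] [ 0.23517626  0.48294636 -3.51149404] [-0.0339128  -0.06519119 -0.00074835]
```

View pics/w3.png

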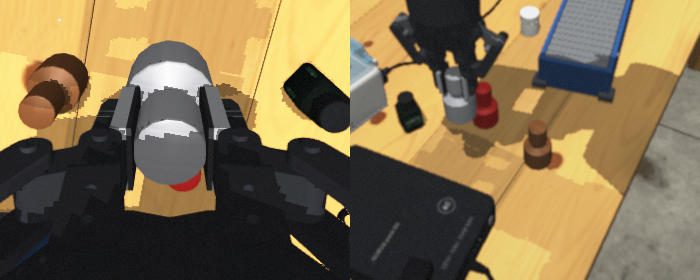

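The weight hangs upright in the fingers in both crops (wrist crop knob at (170,150)), clear of the red one.

move_arm(targets=[{"dx":-0.06,"dy":-0.44,"dz":0,"rx":0,"ry":0,"rz":0},{"dx":-0.12,"dy":-0.88,"dz":0,"rx":0,"ry":0,"rz":0},{"dx":-0.12,"dy":-0.88,"dz":0,"rx":0,"ry":0,"rz":0},{"dx":-0.12,"dy":-0.88,"dz":0,"rx":0,"ry":0,"rz":0},{"dx":-0.12,"dy":-0.88,"dz":0,"rx":0,"ry":0,"rz":0},{"dx":-0.12,"dy":-0.88,"dz":0,"rx":0,"ry":0,"rz":0},{"dx":-0.12,"dy":-0.88,"dz":0,"rx":0,"ry":0,"rz":0},{"dx":-0.12,"dy":-0.88,"dz":0,"rx":0,"ry":0,"rz":0},{"dx":-0.12,"dy":-0.88,"dz":0,"rx":0,"ry":0,"rz":0},{"dx":-0.12,"dy":-0.88,"dz":0,"rx":0,"ry":0,"rz":0}])

```text
t: 20.3
tcp_pos: [0.516, -0.0744, 0.156]
tool_rot: [0.632, 0.775, -0.0, -0.0]
force: [0.5, -0.2, -4.5]
finger_gap: 0.272
gripper_force: 49.4
```

move_arm(targets=[{"dx":-0.12,"dy":-0.88,"dz":0,"rx":0,"ry":0,"rz":0},{"dx":-0.12,"dy":-0.88,"dz":0,"rx":0,"ry":0,"rz":0},{"dx":-0.12,"dy":-0.88,"dz":0,"rx":0,"ry":0,"rz":0},{"dx":-0.12,"dy":-0.88,"dz":0,"rx":0,"ry":0,"rz":0},{"dx":-0.06,"dy":-0.4,"dz":0,"rx":0,"ry":0,"rz":0},{"dx":0,"dy":0,"dz":0,"rx":0,"ry":0,"rz":0},{"dx":0,"dy":0,"dz":0,"rx":0,"ry":0,"rz":0},{"dx":0,"dy":0,"dz":0,"rx":0,"ry":0,"rz":0},{"dx":0,"dy":0,"dz":0,"rx":0,"ry":0,"rz":0},{"dx":0,"dy":0,"dz":0,"rx":0,"ry":0,"rz":0}])

```text
t: 21.55
tcp_pos: [0.503, -0.1707, 0.1561]
tool_rot: [0.632, 0.775, 0.0, -0.0]
force: [0.2, 0.6, -3.2]
finger_gap: 0.276
gripper_force: 49.4
```

move_arm(targets=[{"dx":-0.03,"dy":-0.02,"dz":-0.4,"rx":0,"ry":0,"rz":0},{"dx":0,"dy":0,"dz":-0.6,"rx":0,"ry":0,"rz":0},{"dx":0,"dy":0,"dz":-0.6,"rx":0,"ry":0,"rz":0},{"dx":0,"dy":0,"dz":-0.4,"rx":0,"ry":0,"rz":0},{"dx":0,"dy":0,"dz":-0.2,"rx":0,"ry":0,"rz":0},{"dx":0,"dy":0,"dz":-0.1,"rx":0,"ry":0,"rz":0},{"dx":0,"dy":0,"dz":0,"rx":0,"ry":0,"rz":0},{"dx":0,"dy":0,"dz":0,"rx":0,"ry":0,"rz":0},{"dx":0,"dy":0,"dz":0,"rx":0,"ry":0,"rz":0},{"dx":0,"dy":0,"dz":0,"rx":0,"ry":0,"rz":0}])

```text
t: 22.8
tcp_pos: [0.5024, -0.1716, 0.0988]
tool_rot: [0.632, 0.775, 0.0, 0.0]
force: [0.8, 0.1, -3.5]
finger_gap: 0.275
gripper_force: 49.5
```

Run:
```python
from h import *
s=sensors.sense();print(s["tcp_pos"],s["force"])
u=np.array([-.2027,.9792]);v=np.array([.9792,.2027]);c=np.array([.5116,-.2169]);o=c+.045*u
a=cams.snapshot("top").copy();b=cams.snapshot("scene").copy();r=[]
for n,im in(("top",a),("scene",b)):
    for p in pix(n,[[*(o+d),.0975+.0335-.059+.0] for d in(.02*u,-.02*u,.02*v,-.02*v)]):cv2.circle(im,tuple(int(q) for q in p.round()),1,(255,0,0),-1)
cv2.imwrite("pics/p1.png",cv2.resize(np.hstack([a[230:360,320:480],b[140:270,320:480]]),(800,325),interpolation=cv2.INTER_CUBIC)[:,:,::-1])
```

```text
[ 0.50241224 -0.1716237   0.09879665] [ 0.75509716  0.11390355 -3.47445229]
```

View pics/p1.png

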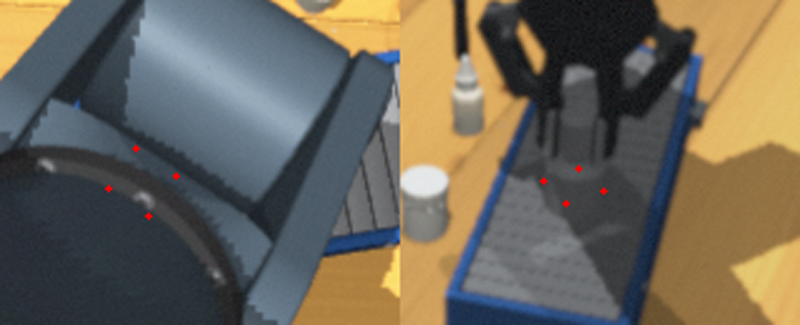

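The weight sits just above the slats, the jar and dropper clear of the gripper. I'll lower the last 3 mm slowly.

move_arm(targets=[{"dx":0,"dy":0,"dz":-0.04,"rx":0,"ry":0,"rz":0},{"dx":0,"dy":0,"dz":-0.03,"rx":0,"ry":0,"rz":0},{"dx":0,"dy":0,"dz":-0.03,"rx":0,"ry":0,"rz":0},{"dx":0,"dy":0,"dz":-0.02,"rx":0,"ry":0,"rz":0},{"dx":0,"dy":0,"dz":0,"rx":0,"ry":0,"rz":0},{"dx":0,"dy":0,"dz":0,"rx":0,"ry":0,"rz":0},{"dx":0,"dy":0,"dz":0,"rx":0,"ry":0,"rz":0},{"dx":0,"dy":0,"dz":0,"rx":0,"ry":0,"rz":0},{"dx":0,"dy":0,"dz":0,"rx":0,"ry":0,"rz":0},{"dx":0,"dy":0,"dz":0,"rx":0,"ry":0,"rz":0}])

```text
t: 24.15
tcp_pos: [0.5024, -0.1716, 0.0957]
tool_rot: [0.632, 0.775, 0.0, 0.0]
force: [0.5, -0.6, 2.4]
finger_gap: 0.282
gripper_force: 49.8
```

move_arm(targets=[{"dx":0,"dy":0,"dz":0,"rx":0,"ry":0,"rz":0},{"dx":0,"dy":0,"dz":0,"rx":0,"ry":0,"rz":0},{"dx":0,"dy":0,"dz":0,"rx":0,"ry":0,"rz":0},{"dx":0,"dy":0,"dz":0,"rx":0,"ry":0,"rz":0},{"dx":0,"dy":0,"dz":0,"rx":0,"ry":0,"rz":0},{"dx":0,"dy":0,"dz":0,"rx":0,"ry":0,"rz":0},{"dx":0,"dy":0,"dz":0,"rx":0,"ry":0,"rz":0},{"dx":0,"dy":0,"dz":0,"rx":0,"ry":0,"rz":0},{"dx":0,"dy":0,"dz":0.1,"rx":0,"ry":0,"rz":0},{"dx":0,"dy":0,"dz":0.2,"rx":0,"ry":0,"rz":0}], claw=65)

```text
t: 25.4
tcp_pos: [0.5021, -0.1714, 0.1032]
tool_rot: [0.632, 0.775, -0.0, -0.0]
force: [-0.5, -0.2, -0.4]
finger_gap: 0.651
gripper_force: 0.0
```

move_arm(targets=[{"dx":0,"dy":0,"dz":0.6,"rx":0,"ry":0,"rz":0},{"dx":0,"dy":0,"dz":0.8,"rx":0,"ry":0,"rz":0},{"dx":0,"dy":0,"dz":0.8,"rx":0,"ry":0,"rz":0},{"dx":0,"dy":0,"dz":0.8,"rx":0,"ry":0,"rz":0},{"dx":0,"dy":-0.8,"dz":0.4,"rx":0,"ry":0,"rz":0},{"dx":0,"dy":-0.8,"dz":0,"rx":0,"ry":0,"rz":0},{"dx":0,"dy":-0.8,"dz":0,"rx":0,"ry":0,"rz":0},{"dx":0,"dy":-0.8,"dz":0,"rx":0,"ry":0,"rz":0},{"dx":0,"dy":0,"dz":0,"rx":0,"ry":0,"rz":0},{"dx":0,"dy":0,"dz":0,"rx":0,"ry":0,"rz":0}])

```text
t: 26.65
tcp_pos: [0.5017, -0.2512, 0.1875]
tool_rot: [0.633, 0.775, 0.0, -0.001]
force: [0.1, -0.6, 0.2]
finger_gap: 0.649
gripper_force: 0.0
```

Run:
```python
from h import *
u=np.array([-.2027,.9792]);v=np.array([.9792,.2027]);c=np.array([.5116,-.2169])
w=cams.snapshot("wrist");b=cams.snapshot("scene")
cv2.imwrite("pics/p2.png",np.hstack([w[0:400,150:550],cv2.resize(b[140:300,320:480],(400,400),interpolation=cv2.INTER_CUBIC)])[:,:,::-1])
cv2.imwrite("pics/w_full.png",w[:,:,::-1])
print(sensors.sense()["t"],pix("wrist",[[*(c+.045*u),.129],[*(c+.045*u),.12],[*(c+.045*u),.057]]).round())
```

```text
26.75 [[352. 120.]
 [350. 120.]
 [343. 124.]]
```

View pics/p2.png

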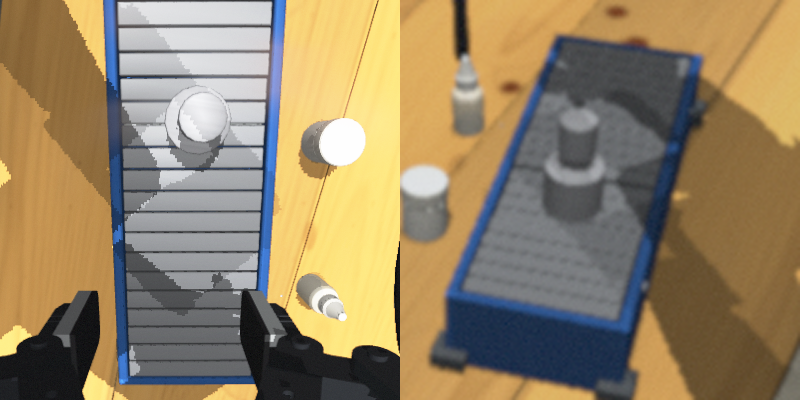

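The weight stands upright with its knob at (352,117) against a predicted (352,120). It is barely sunk and centred, and the jar and bottles are untouched.

```bash
python3 -c "
from station import order
print(order.sign_off())"
```

```text
the job is handed in; nothing more can be done
None
```

The brace lies about 105 mm from the cover's +y end (within about 5 mm). The steel weight stands upright over it, midway between the long sides, and the job is handed in at about 27 s of the 72 s allowed, though no verdict came back.

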